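Make up the riveting kit and the edge-finishing kit

ROBOT

A 7-joint arm with a two-finger parallel gripper is mounted at the origin on the work surface. World frame = base frame: x ahead of the robot, y to its left, z up, the work surface at z = 0. Lengths are in m, angles in rad, forces in N, time in s.
With the tool pointing down it reaches from about 0.35 to 0.9 m from the base axis. Payload 8.1 kg.
Tool frame: the origin (TCP) lies between the finger pads; the fingertips stand ahead of it and the grasp point (between the pads) is the TCP (arm.nose_length is the z of the fingertips in the tool frame, in m); z points along the fingers, y is the line along which they close (so a half turn about z gives the same grasp; the last joint's range is limited). The gripper opens to 92 mm and grips with 3 to 60 N. Pads are 19 mm wide; open, the fingers measure 130 mm over their backs; the gripper's body (75 mm by 190 mm) begins 47 mm behind the grasp point.
Start: joints at [-1.385, 0.434, 0.025, 1.573, -0.012, 1.134, -0.075], TCP at [0.178, 0.599, 0.246] pointing down, gripper open.
Joint ranges: [-2.62, 2.62], [-0.44, 2.09], [-1.27, 1.32], [0.08, 2.57], [-1.32, 4.46], [0.12, 2], [-2.74, 2.74]. Speed limits (rad/s): [2.22, 2.22, 3.01, 3.01, 3.14, 3.14, 3.14].

INTERFACE

Orientations are given as a rotation vector (axis times angle).
In Python, from cell import sensors, optics, arm gives the robot as it stands.
- The arm moves only by the tool arm_command, never from a script. Its argument "deltas" is one flat list of numbers, 7 for each row, row after row: the turn, a rotation vector about the world's x, y, z as a fraction of full scale, then the shift along the world's x, y, z as a fraction of full scale, then the finger opening in mm, from 0 to 91.8. In form: [wx, wy, wz, dx, dy, dz, fingers, wx, wy, wz, dx, dy, dz, fingers, ...]. A call has 1 to 20 rows; each row is the pose to reach, as a shift and turn from the pose commanded when the call began; what a row does not reach only later rows make up. Full scale, the value 1, is 1 m for a shift and 90 degrees for a turn. A row lasts 1/10 s, in which the tool goes at most 50 mm and 8.59 degrees, less where a joint would pass 70% of its speed; a pose out of reach is approached as far as the arm can. A call with a number of a shift or a turn outside -1 to 1 is refused whole. A call with a gripper value outside its range is refused whole. The fingers move at their own pace and stop on an object; "force" is the grip in N (left out, the last holds). Time passes only in rows, so rows that repeat a pose let the fingers close. It gives the time, the measured TCP pose, the force, the opening and the grip force at its end, in the units of the state.
- sensors.observe(): the state, without advancing time (a new reading comes with each control period).
- optics.get_image(name): name is "side" or "top" or "wrist"; returns the picture (384x512x3 uint8, blue, green, red); there is no depth.
- optics.calibration(name): a dict with "camera_matrix" (3x3 intrinsics, pixels), "rvec" (rotation vector, rad) and "tvec" (3), from world to camera coordinates, as OpenCV has them. Camera axes: x right, y down, z forward; pixel columns grow to the right and rows downward; lengths in m; the calibration is good to about 2 mm. A picture is of the moment at which its call begins: read the wrist's pose just before it. calibration takes no time and is no camera call; for the wrist camera it gives the pose at the moment of the call.
- arm.sign_off(): hands the job in; it is judged then, once.
The state is a dict: "clock": time; "joints": joint angles; "dq": joint speeds; "joint_efforts": joint torques, N m; "position": TCP position; "ee_rot": TCP orientation; "force": force on the tool from outside, world axes, zero at the start; "ft_torque": the same for the moment, N m; "width": opening from 0.0 (shut) to 1.0 (fully open); "gripper_force": force on a finger pad.
Only numpy, scipy, OpenCV 4.12 (cv2) and the standard library are available. Lean on these libraries where they do the work, as an engineer would, in place of code of your own. Each camera call takes 0.05 s, during which the arm holds its last target. There are 200 camera calls.

TASK

Make up two kits at the saddler's bench. In the blue tray put the brass-lidded rivet tin on the large round mark, the small steel anvil on the small round mark and the square steel setter along the narrow bar mark; in the green tray put the amber jar on the round mark and the beeswax block lengthwise on the rectangular mark. Everything is to rest on the tray floor within its own mark, the same way up as it is now; leave the white-lidded tin, the green jar and the black weight standing where they are.

Things in the scene. Friction and masses are not known exactly. Their poses are not given: they have to be found in the camera images.
- blue_tray: Fixed tray, blue rim, 170 x 140 mm (x by y), 12 mm high, walls 5 mm, wood floor 4 mm thick. Origin: centre of underside; z up. Dark brown floor marks, 10 mm larger all round than their things: large round (68 mm across) at x +35, y +30 mm for the tin; small round (54 mm) at x +35, y -37 for the anvil; bar (32 mm along x, 110 along y) at x -45, y 0 for the setter.
- green_tray: Fixed tray like the blue one (170 x 140 mm, x by y, 12 mm high, walls 5 mm, floor 4 mm thick; origin at centre of underside, z up) but with a green rim. Dark brown floor marks, 10 mm larger all round than their things: round (64 mm across) at x +40, y 0 mm for the jar; rectangle (60 mm along x, 80 along y) at x -40, y 0 for the wax block.
- rivet_tin: Low round rivet tin with a golden brass-coloured lid and a bare metal body, 48 mm across, 28 mm high (the lid is the top 10 mm; the body below it is 47 mm across). Origin: centre of its underside, z up.
- anvil: Small bright steel rivet anvil: a plain solid disc 34 mm across and 20 mm high with a small dark dimple on top. Origin: centre of its underside, z up.
- setter: Steel rivet setter lying flat: a square bar 12 x 12 mm, 66 mm long, carrying on in a darker round tip 10 mm thick, 90 mm long in all. Origin: middle of its whole length, on its underside; x along its length towards the tip, z up. It may point either way on its mark.
- amber_jar: Closed amber-brown jar of edge finish with a black cap, 44 mm across and 60 mm high (the cap is the top 18 mm, 32 mm across). Origin: centre of its underside, z up.
- wax_block: Honey-yellow block of hard beeswax, 60 x 40 x 25 mm (its x, y, z). Origin: centre of its underside; x along the 60 mm side, z up. Either way round on its mark.
- white_tin: Tin of the same size as the rivet tin (48 mm across, 28 mm high) but with a white lid. It belongs to neither kit and stays where it is. Origin: centre of its underside.
- green_jar: Jar of the same size as the amber jar (44 mm across, 60 mm high) but green with a white cap. It belongs to neither kit and stays where it is. Origin: centre of its underside.
- weight: Black bench weight, 46 mm across and 28 mm high with a stem and red knob on top, 48 mm high in all. It belongs to neither kit and stays where it is. Origin: centre of its underside.
There are look-alikes about, which are no part of the job. Several things look just like the setter: the one meant starts nearest to the robot's base. Leave any turquoise look-alike of the wax_block alone.

How it is judged:
At the end, for the whole second after the job is handed in: Tin, anvil and setter in the blue tray, jar and wax block in the green: each within 12 mm of its mark's centre along both tray axes, on the tray floor, tilt under 0.12 rad, at rest; setter within 0.25 rad and wax within 0.42 rad of its mark's long side, either way round (x of rivet_tin in the frame of blue_tray between 0.023 and 0.047 m and y of rivet_tin in the frame of blue_tray between 0.018 and 0.042 m and z of rivet_tin in the frame of blue_tray between 0.001 and 0.008 m and angle between each of rivet_tin, anvil, setter, amber_jar, wax_block's own z axis and vertical below 0.12 rad and linear speed of each of rivet_tin, anvil, setter, amber_jar, wax_block below 0.02 m/s and angular speed of each of rivet_tin, anvil, setter, amber_jar, wax_block below 0.2 rad/s and x of anvil in the frame of blue_tray between 0.023 and 0.047 m and y of anvil in the frame of blue_tray between -0.049 and -0.025 m and z of anvil in the frame of blue_tray between 0.001 and 0.008 m and x of setter in the frame of blue_tray between -0.057 and -0.033 m and y of setter in the frame of blue_tray between -0.012 and 0.012 m and z of setter in the frame of blue_tray between 0.001 and 0.008 m and x of amber_jar in the frame of green_tray between 0.028 and 0.052 m and y of amber_jar in the frame of green_tray between -0.012 and 0.012 m and z of amber_jar in the frame of green_tray between 0.001 and 0.008 m and x of wax_block in the frame of green_tray between -0.052 and -0.028 m and y of wax_block in the frame of green_tray between -0.012 and 0.012 m and z of wax_block in the frame of green_tray between 0.001 and 0.008 m and angle between the x axis of setter and the y axis of blue_tray, either way round below 0.25 rad and angle between the x axis of wax_block and the y axis of green_tray, either way round below 0.42 rad); the robot touches nothing.
It fails at once if the white tin is moved more than 25 mm or knocked over (distance of white_tin from where it was at the start of the episode above 0.025 m or angle between white_tin's own z axis and vertical above 0.5 rad).
It fails at once if the green jar is moved more than 25 mm or knocked over (distance of green_jar from where it was at the start of the episode above 0.025 m or angle between green_jar's own z axis and vertical above 0.5 rad).
It fails at once if the weight is moved more than 25 mm or knocked over (distance of weight from where it was at the start of the episode above 0.025 m or angle between weight's own z axis and vertical above 0.5 rad).
It also fails if it takes over 128 s, if anything falls off the work surface, if the arm or the gripper's body presses on something with over 40 N, if the wrist force passes 120 N, or if a joint passes its speed limit or range.

## Working session

There is one attempt and no reset: what is moved stays moved. The work goes in short steps, Python scripts to look and compute and a tool call to move; the robot and the scene stay as the last step left them, time stands still between calls to the robot, and variables do not carry over. Pictures are saved under pics/ and viewed, at most 14 in all, crops included, and the job is handed in when it is done.

Besides the shell and the picture viewer there is one more tool, called after "Request:" as name(argument=value, ...) on one line, values as JSON. arm_command: Moves the arm, as the interface text tells. Its arguments: {"type":"object","properties":{"deltas":{"type":"array","items":{"type":"number"}},"force":{"type":"number"}},"required":["deltas"]}

```bash
mkdir -p pics; python3 - <<'E'
from cell import sensors, optics, arm
import cv2,numpy as np
print(sensors.observe(), arm.nose_length)
for n in("top","side"):
    im=optics.get_image(n); cv2.imwrite(f"pics/{n}0.png",cv2.resize(im,(800,600),interpolation=cv2.INTER_CUBIC))
    cv2.imwrite(f"pics/{n}0_raw.png",im)
    c=optics.calibration(n);print(n,c)
E
```

```text
{'clock': 0.0, 'joints': array([-1.38459609,  0.43522497,  0.02494567,  1.57410412, -0.01158615,
        1.13400809, -0.07513302]), 'dq': array([-2.17269314e-05, -5.84410050e-04,  1.32329539e-03,  6.07007611e-04,
        1.85652660e-03, -5.06903992e-05,  2.60668389e-04]), 'joint_efforts': array([ 5.16036835e-05, -6.67837930e+01,  9.84945931e-01, -3.14455605e+01,
       -6.05812389e-02,  4.28121944e-02,  1.20878394e-04]), 'position': array([0.17790395, 0.59863332, 0.24494069]), 'ee_rot': array([-4.52171453e-01, -3.10879502e+00,  2.50946342e-03]), 'force': array([ 1.04113885, -0.25324229, -0.36684169]), 'ft_torque': array([ 0.05728651,  0.00553569, -0.024275  ]), 'gripper_force': 0.0, 'width': 1.000783023289859} 0.019
top {'camera_matrix': array([[413.59151708,   0.        , 250.15624147],
       [  0.        , 413.59151708, 194.50013397],
       [  0.        ,   0.        ,   1.        ]]), 'rvec': array([ 2.14438168, -2.16206585,  0.1705625 ]), 'tvec': array([-0.01304174,  0.54973321,  0.82530934])}
side {'camera_matrix': array([[450.01791805,   0.        , 253.60256138],
       [  0.        , 450.01791805, 193.48328932],
       [  0.        ,   0.        ,   1.        ]]), 'rvec': array([ 2.29359007, -0.20021095,  0.09613409]), 'tvec': array([-0.525771  ,  0.08860729,  0.96504054])}
```

View pics/top0.png

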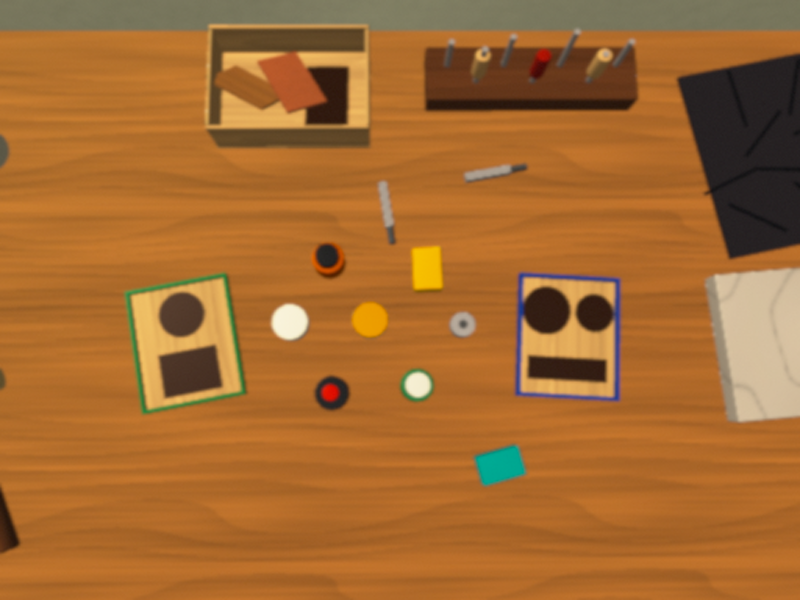

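View pics/side0.png

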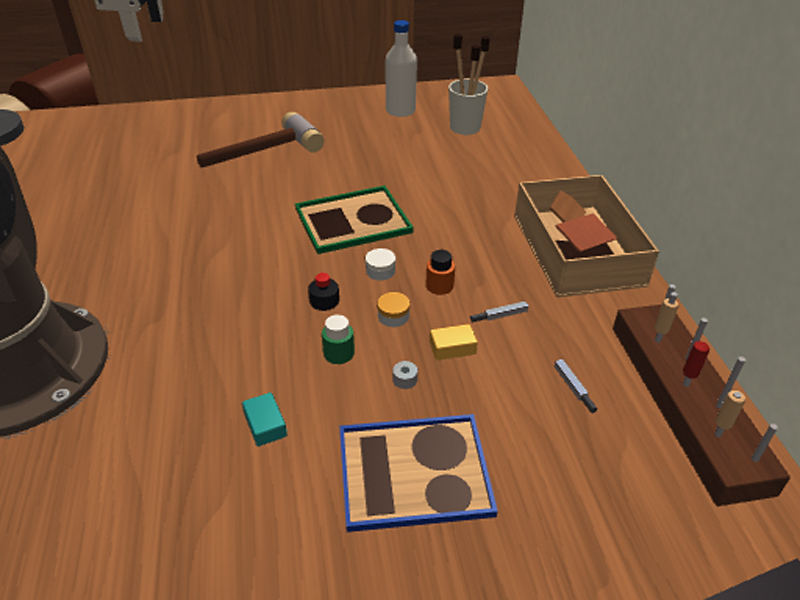

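The top view (800-wide) shows the green tray at left (186,343), blue tray at right (568,337), brass tin (370,320), anvil (462,324), wax (427,268), amber jar (329,258). The setter candidates are at (387,212) and (495,172). I'll crop to confirm which one and measure.

```bash
cat > h.py <<'E'
import cv2,numpy as np
from cell import sensors, optics, arm
def px2w(n,uv,z,c=None):
    c=c or optics.calibration(n); R=cv2.Rodrigues(c["rvec"])[0]; t=c["tvec"].ravel()
    p=cv2.undistortPoints(np.array(uv,float).reshape(-1,1,2),c["camera_matrix"],None).reshape(-1,2)
    d=np.c_[p,np.ones(len(p))]@R; o=-R.T@t
    return o+d*((z-o[2])/d[:,2])[:,None]
def blob(im,mask,area=(20,6000)):
    n,l,s,c=cv2.connectedComponentsWithStats(mask.astype(np.uint8))
    return [(c[i].round(1),s[i]) for i in range(1,n) if area[0]<s[i,4]<area[1]]
E
python3 - <<'E'
from h import *
im=cv2.imread("pics/top0_raw.png")
cv2.imwrite("pics/cropA.png",cv2.resize(im[95:255,190:350],(600,600),interpolation=cv2.INTER_CUBIC))
l=cv2.resize(im[170:270,75:165],(400,444),interpolation=cv2.INTER_CUBIC)
r=cv2.resize(im[170:270,320:410],(400,444),interpolation=cv2.INTER_CUBIC)
cv2.imwrite("pics/cropB.png",np.hstack([l,r]))
k=.64
for nm,uv,z in [("setA",(387,212),.012),("setB",(495,172),.012),("tin",(370,320),.028),("anvil",(462,324),.02),("jar",(327,257),.06),("wax",(427,268),.025),("white",(290,322),.028),("gjar",(417,385),.06),("weight",(332,393),.03)]:
    w=px2w("top",np.array(uv)*k,z)[0]; print(nm,w.round(3),np.hypot(*w[:2]).round(3))
E
```

```text
setA [ 0.685 -0.014  0.012] 0.685
setB [ 0.743 -0.168  0.012] 0.762
tin [0.53  0.011 0.028] 0.53
anvil [ 0.524 -0.115  0.02 ] 0.536
jar [0.61  0.066 0.06 ] 0.613
wax [ 0.601 -0.068  0.025] 0.605
white [0.528 0.119 0.028] 0.541
gjar [ 0.441 -0.05   0.06 ] 0.444
weight [0.432 0.061 0.03 ] 0.437
```

View pics/cropA.png

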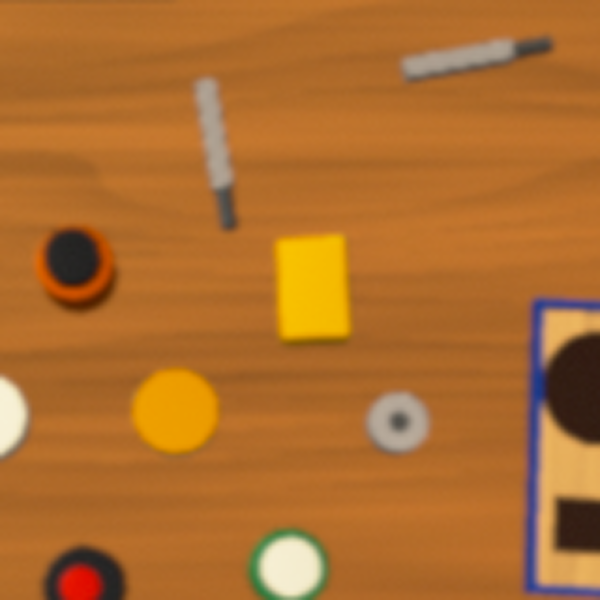

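View pics/cropB.png

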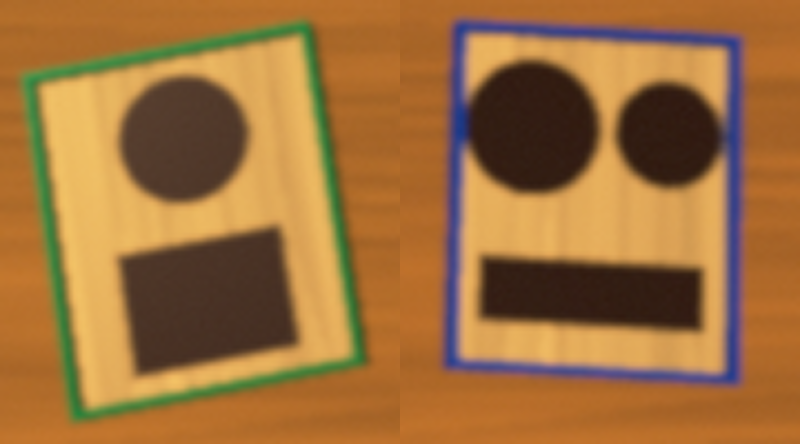

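Crop A shows the setter candidates: A from (205,80) to (230,228), and B from (405,68) to (550,43). A fits, at 0.685 m from the base against 0.762 m for B. The brass lid is at (175,411), anvil at (399,422), jar cap at (72,258), wax centred at (313,288). Crop B shows the tray marks clearly.

```bash
cat >> h.py <<'E'
def A(p): return (np.array(p,float)+.5)/3.75-.5+[190,95]
def BL(p): return (np.array(p,float)+.5)/4.444-.5+[75,170]
def BR(p): return (np.array(p,float)-[400,0]+.5)/4.444-.5+[320,170]
E
python3 - <<'E'
from h import *
T=lambda p,z:px2w("top",p,z)
f=lambda v:np.degrees(np.arctan2(v[1],v[0])).round(1)
print("tin",T(A((175,411)),.028).round(4)); print("anvil",T(A((399,422)),.02).round(4)); print("jar",T(A((72,258)),.06).round(4))
w=T(A([(277,240),(344,235),(350,336),(283,340)]),.025); print("wax",w.mean(0).round(4),"long ang",f(w[0]-w[3]+w[1]-w[2]),np.linalg.norm(w[0]-w[3]),np.linalg.norm(w[0]-w[1]))
s=T(A([(205,80),(230,228)]),.01); print("setter",s.mean(0).round(4),"tipdir",f(s[1]-s[0]),np.linalg.norm(s[1]-s[0]))
for nm,F,cor,marks in [("green",BL,[(25,75),(308,22),(366,362),(75,420)],{"round":[(184,139)],"rect":[(120,257),(280,228),(298,345),(136,375)]}),("blue",BR,[(456,22),(740,37),(740,383),(445,368)],{"large":[(533,126)],"small":[(669,134)],"bar":[(481,257),(702,268),(701,329),(480,317)]})]:
    q=T(F(cor),.012); print(nm,q.mean(0).round(4),"xang",f(q[0]-q[3]+q[1]-q[2]),"yang",f(q[0]-q[1]+q[3]-q[2]),[np.linalg.norm(q[i]-q[i-1]).round(3) for i in range(4)])
    for m,p in marks.items():
        P=T(F(p),.004); print("  ",m,P.mean(0).round(4), f(P[0]-P[1]+P[3]-P[2]) if len(P)>1 else "")
o=sensors.observe(); R=cv2.Rodrigues(o["ee_rot"])[0]; print(R.round(3))
print("other: white",T([[290*.64,322*.64]],.028).round(3))
E
```

```text
tin [[0.5307 0.0117 0.028 ]]
anvil [[ 0.5245 -0.1155  0.02  ]]
jar [[0.612  0.0674 0.06  ]]
wax [ 0.6017 -0.0678  0.025 ] long ang 2.4 0.0583499111523216 0.03871118632527864
setter [ 0.6855 -0.0136  0.01  ] tipdir -171.2 0.0911278160595996
green [0.5039 0.2639 0.012 ] xang 10.9 yang 100.6 [np.float64(0.168), np.float64(0.138), np.float64(0.168), np.float64(0.139)]
   round [0.5429 0.2724 0.004 ] 
   rect [0.4643 0.2577 0.004 ] 100.0
blue [ 0.508  -0.2617  0.012 ] xang -3.7 yang 86.6 [np.float64(0.168), np.float64(0.14), np.float64(0.168), np.float64(0.141)]
   large [ 0.5456 -0.235   0.004 ] 
   small [ 0.5411 -0.3019  0.004 ] 
   bar [ 0.4638 -0.2597  0.004 ] 86.5
[[-0.959  0.285 -0.   ]
 [ 0.285  0.959 -0.001]
 [-0.    -0.001 -1.   ]]
other: white [[0.528 0.119 0.028]]
```

Rim sizes (168 x 139 mm), wax (58 x 39 mm) and setter (91 mm) all agree with the given sizes, and the marks match the tray poses. I'll do the jar first, moving above it with the closing line along y.

Request:
arm_command(deltas=[0,0,0.184,0.434,-0.5315,-0.11,70,0,0,0.184,0.434,-0.5315,-0.11,70,0,0,0.184,0.434,-0.5315,-0.11,70,0,0,0.184,0.434,-0.5315,-0.11,70,0,0,0.184,0.434,-0.5315,-0.11,70,0,0,0.184,0.434,-0.5315,-0.11,70,0,0,0.184,0.434,-0.5315,-0.11,70,0,0,0.184,0.434,-0.5315,-0.11,70,0,0,0.184,0.434,-0.5315,-0.11,70,0,0,0.184,0.434,-0.5315,-0.11,70,0,0,0.184,0.434,-0.5315,-0.11,70,0,0,0.184,0.434,-0.5315,-0.11,70,0,0,0.184,0.434,-0.5315,-0.11,70,0,0,0.184,0.434,-0.5315,-0.11,70,0,0,0.184,0.434,-0.5315,-0.11,70,0,0,0.184,0.434,-0.5315,-0.11,70,0,0,0.184,0.434,-0.5315,-0.11,70,0,0,0.184,0.434,-0.5315,-0.11,70], force=20)

```text
clock: 1.9
position: [0.6113, 0.0695, 0.1359]
ee_rot: [0.004, -3.141, -0.001]
force: [-0.3, -0.1, -0.5]
width: 0.763
gripper_force: 0.0
```

```bash
python3 - <<'E'
from h import *
print(sensors.observe()["position"].round(4)); c=optics.calibration("wrist"); im=optics.get_image("wrist"); cv2.imwrite("pics/w1.png",im)
R=cv2.Rodrigues(c["rvec"])[0]
for p in [(.612,.0674,.06),(.6017,-.0678,.025),(.6855,-.0136,.01),(.5307,.0117,.028)]: 
    print(cv2.projectPoints(np.array([p]),c["rvec"],c["tvec"],c["camera_matrix"],None)[0].ravel().round(0))
E
```

```text
[0.6113 0.0695 0.1359]
[251. 211.]
[ 95. 186.]
[170. 264.]
[181. 100.]
```

View pics/w1.png

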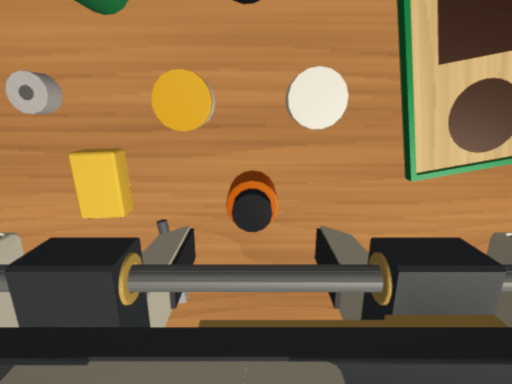

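Wrist view: the amber cap is at (251,211), tin at (182,100) and wax at (97,185). The predictions were (251,211), (181,100) and (95,186), so calibration and poses hold. Grasp the jar.

Request:
arm_command(deltas=[0,0,0,0,-0.002,-0.04,70,0,0,0,0,-0.002,-0.08,70,0,0,0,0,-0.002,-0.106,70,0,0,0,0,-0.002,-0.106,70,0,0,0,0,-0.002,-0.106,70,0,0,0,0,-0.002,-0.106,0,0,0,0,0,-0.002,-0.106,0,0,0,0,0,-0.002,-0.106,0,0,0,0,0,-0.002,-0.106,0,0,0,0,0,-0.002,-0.106,0,0,0,0,0,-0.002,-0.106,0,0,0,0,0,-0.002,-0.106,0,0,0,0,0,-0.002,-0.106,0,0,0,0,0,-0.002,-0.08,0,0,0,0,0,-0.002,-0.04,0,0,0,0,0,-0.002,0,0,0,0,0,0,-0.002,0,0,0,0,0,0,-0.002,0,0], force=30)

```text
clock: 3.75
position: [0.6124, 0.0657, 0.1366]
ee_rot: [-0.0, 3.14, 0.001]
force: [0.5, 0.7, -2.3]
width: 0.476
gripper_force: 30.0
```

Request:
arm_command(deltas=[0,0,0,-0.069,0.2065,0,0,0,0,0,-0.069,0.2065,0,0,0,0,0,-0.069,0.2065,0,0,0,0,0,-0.069,0.2065,0,0,0,0,0,-0.069,0.2065,0,0,0,0,0,-0.069,0.2065,0,0,0,0,0,-0.069,0.2065,0,0,0,0,0,-0.069,0.2065,-0.04,0,0,0,0,-0.069,0.2065,-0.07,0,0,0,0,-0.069,0.2065,-0.09,0,0,0,0,-0.069,0.2065,-0.1,0,0,0,0,-0.069,0.2065,-0.1015,0,0,0,0,-0.069,0.2065,-0.1015,0,0,0,0,-0.069,0.2065,-0.1015,0,0,0,0,-0.069,0.2065,-0.1015,0])

```text
clock: 5.25
position: [0.5435, 0.2719, 0.0347]
ee_rot: [0.0, 3.141, 0.001]
force: [0.1, 0.5, -0.9]
width: 0.475
gripper_force: 30.0
```

Request:
arm_command(deltas=[0,0,0,0,0,0,66,0,0,0,0,0,0,66,0,0,0,0,0,0,66,0,0,0,0,0,0,66,0,0,0,0,0,0,66,0,0,0,0,0,0.04,66,0,0,0,0,0,0.08,66,0,0,0,0,0,0.09,66,0,0,0.027,0.0585,-0.34,0.09,66,0,0,0.027,0.0585,-0.34,0.09,66,0,0,0.027,0.0585,-0.34,0.09,66,0,0,0.027,0.0585,-0.34,0.09,66,0,0,0.027,0.0585,-0.34,0.09,66,0,0,0.027,0.0585,-0.34,0.09,66,0,0,0.027,0.0585,-0.34,0.09,66,0,0,0.027,0.0585,-0.34,0.09,66,0,0,0.027,0.0585,-0.34,0.09,66,0,0,0.027,0.0585,-0.34,0.09,66])

```text
clock: 7.05
position: [0.6013, -0.0664, 0.1239]
ee_rot: [0.069, -3.14, -0.002]
force: [0.7, 0.2, 0.5]
width: 0.717
gripper_force: 0.0
```

Request:
arm_command(deltas=[0,0,0,0,0,-0.04,66,0,0,0,0,0,-0.08,66,0,0,0,0,0,-0.095,66,0,0,0,0,0,-0.095,66,0,0,0,0,0,-0.095,66,0,0,0,0,0,-0.095,0,0,0,0,0,0,-0.095,0,0,0,0,0,0,-0.095,0,0,0,0,0,0,-0.095,0,0,0,0,0,0,-0.095,0,0,0,0,0,0,-0.095,0,0,0,0,0,0,-0.095,0,0,0,0,0,0,-0.095,0,0,0,0,0,0,-0.06,0,0,0,0,0,0,-0.02,0,0,0,0,0,0,0.02,0,0,0,0,0,0,0.02,0,0,0,0,0,0,0.02,0], force=30)

```text
clock: 8.85
position: [0.602, -0.0679, 0.1451]
ee_rot: [-0.067, 3.139, 0.0]
force: [-0.1, 0.0, -0.8]
width: 0.431
gripper_force: 30.0
```

Request:
arm_command(deltas=[0,0,-0.911,-0.137,0.325,0,0,0,0,-0.911,-0.137,0.325,0,0,0,0,-0.911,-0.137,0.325,0,0,0,0,-0.911,-0.137,0.325,0,0,0,0,-0.911,-0.137,0.325,0,0,0,0,-0.911,-0.137,0.325,0,0,0,0,-0.911,-0.137,0.325,0,0,0,0,-0.911,-0.137,0.325,0,0,0,0,-0.911,-0.137,0.325,0,0,0,0,-0.911,-0.137,0.325,0,0,0,0,-0.911,-0.137,0.325,0,0,0,0,-0.911,-0.137,0.325,0,0,0,0,-0.911,-0.137,0.325,-0.04,0,0,0,-0.911,-0.137,0.325,-0.08,0,0,0,-0.911,-0.137,0.325,-0.1,0,0,0,-0.911,-0.137,0.325,-0.108,0,0,0,-0.911,-0.137,0.325,-0.1105,0,0,0,-0.911,-0.137,0.325,-0.1105,0,0,0,-0.911,-0.137,0.325,-0.1105,0,0,0,-0.911,-0.137,0.325,-0.1105,0])

```text
clock: 10.85
position: [0.4651, 0.2573, 0.0343]
ee_rot: [2.009, 2.415, 0.002]
force: [-0.5, -0.3, -0.4]
width: 0.433
gripper_force: 30.0
```

Request:
arm_command(deltas=[0,0,0,0,0,0,52,0,0,0,0,0,0,52,0,0,0,0,0,0,52,0,0,0,0,0,0,52,0,0,0,0,0,0.04,52,0,0,0,0,0,0.08,52,0,0,0,0,0,0.09,70,0,0,-0.117,0.066,-0.2455,0.09,70,0,0,-0.117,0.066,-0.2455,0.09,70,0,0,-0.117,0.066,-0.2455,0.09,70,0,0,-0.117,0.066,-0.2455,0.09,70,0,0,-0.117,0.066,-0.2455,0.09,70,0,0,-0.117,0.066,-0.2455,0.09,70,0,0,-0.117,0.066,-0.2455,0.09,70,0,0,-0.117,0.066,-0.2455,0.09,70,0,0,-0.117,0.066,-0.2455,0.09,70,0,0,-0.117,0.066,-0.2455,0.09,70])

```text
clock: 12.55
position: [0.5303, 0.0134, 0.1236]
ee_rot: [-2.22, -2.223, -0.0]
force: [0.7, -0.3, 0.3]
width: 0.76
gripper_force: 0.0
```

```bash
python3 - <<'E'
from h import *
cv2.imwrite("pics/top1.png",cv2.resize(optics.get_image("top"),(800,600)))
cv2.imwrite("pics/w2.png",optics.get_image("wrist"))
o=sensors.observe();print(o["position"].round(4),o["ee_rot"].round(3),o["width"])
E
```

```text
[0.5304 0.0129 0.1237] [-2.221 -2.222 -0.   ] 0.7624289763772081
```

View pics/top1.png

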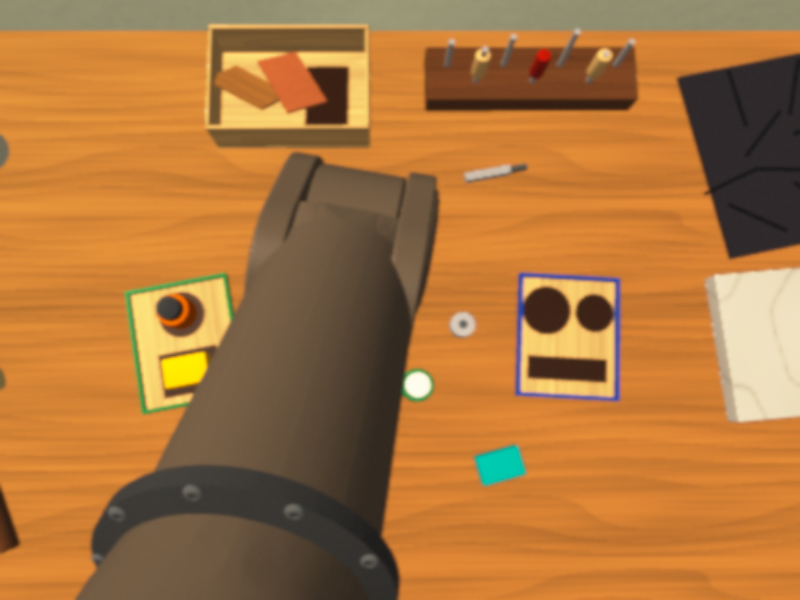

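Jar (176,311) and wax (185,370) sit on their marks in the green tray. Next, grasp the tin.

Request:
arm_command(deltas=[0,0,0,0,0,-0.04,70,0,0,0,0,0,-0.08,70,0,0,0,0,0,-0.095,70,0,0,0,0,0,-0.095,70,0,0,0,0,0,-0.095,70,0,0,0,0,0,-0.095,0,0,0,0,0,0,-0.095,0,0,0,0,0,0,-0.095,0,0,0,0,0,0,-0.095,0,0,0,0,0,0,-0.095,0,0,0,0,0,0,-0.095,0,0,0,0,0,0,-0.095,0,0,0,0,0,0,-0.095,0,0,0,0,0,0,-0.06,0,0,0,0,0,0,-0.02,0,0,0,0,0,0,0.01,0,0,0,0,0,0,0.01,0,0,0,0,0,0,0.01,0], force=30)

```text
clock: 14.45
position: [0.5307, 0.0119, 0.1341]
ee_rot: [2.222, 2.22, 0.002]
force: [0.1, -0.4, -1.2]
width: 0.51
gripper_force: 30.0
```

Request:
arm_command(deltas=[0,0,-0.04,0.0125,-0.2465,0,0,0,0,-0.04,0.0125,-0.2465,0,0,0,0,-0.04,0.0125,-0.2465,0,0,0,0,-0.04,0.0125,-0.2465,0,0,0,0,-0.04,0.0125,-0.2465,0,0,0,0,-0.04,0.0125,-0.2465,0,0,0,0,-0.04,0.0125,-0.2465,0,0,0,0,-0.04,0.0125,-0.2465,0,0,0,0,-0.04,0.0125,-0.2465,-0.04,0,0,0,-0.04,0.0125,-0.2465,-0.08,0,0,0,-0.04,0.0125,-0.2465,-0.095,0,0,0,-0.04,0.0125,-0.2465,-0.0995,0,0,0,-0.04,0.0125,-0.2465,-0.0995,0,0,0,-0.04,0.0125,-0.2465,-0.0995,0,0,0,-0.04,0.0125,-0.2465,-0.0995,0])

```text
clock: 15.95
position: [0.5438, -0.2347, 0.0351]
ee_rot: [2.29, 2.149, 0.001]
force: [0.1, 0.3, -0.6]
width: 0.513
gripper_force: 30.0
```

Request:
arm_command(deltas=[0,0,0,0,0,-0.001,0,0,0,0,0,0,-0.001,60,0,0,0,0,0,-0.001,60,0,0,0,0,0,-0.001,60,0,0,0,0,0,-0.001,60,0,0,0,0,0,0.04,60,0,0,0,0,0,0.07,60,0,0,0,0,0,0.07,60,0,0,0,-0.019,0.119,0.07,60,0,0,0,-0.019,0.119,0.07,60,0,0,0,-0.019,0.119,0.07,60,0,0,0,-0.019,0.119,0.07,60,0,0,0,-0.019,0.119,0.07,60,0,0,0,-0.019,0.119,0.07,60,0,0,0,-0.019,0.119,0.07,60])

```text
clock: 17.45
position: [0.5241, -0.1174, 0.1042]
ee_rot: [2.293, 2.146, -0.001]
force: [0.0, 0.4, 0.1]
width: 0.655
gripper_force: 0.0
```

Request:
arm_command(deltas=[0,0,0,0,0,-0.04,60,0,0,0,0,0,-0.07,60,0,0,0,0,0,-0.0805,60,0,0,0,0,0,-0.0805,60,0,0,0,0,0,-0.0805,60,0,0,0,0,0,-0.0805,0,0,0,0,0,0,-0.0805,0,0,0,0,0,0,-0.0805,0,0,0,0,0,0,-0.0805,0,0,0,0,0,0,-0.0805,0,0,0,0,0,0,-0.0805,0,0,0,0,0,0,-0.0805,0,0,0,0,0,0,-0.0805,0,0,0,0,0,0,-0.05,0,0,0,0,0,0,-0.01,0,0,0,0,0,0,0.01,0,0,0,0,0,0,0.01,0,0,0,0,0,0,0.01,0], force=30)

```text
clock: 19.25
position: [0.5239, -0.1155, 0.114]
ee_rot: [-2.291, -2.149, -0.001]
force: [-0.5, 0.6, -2.6]
width: 0.36
gripper_force: 30.0
```

Request:
arm_command(deltas=[0,0,0,0.0145,-0.186,0,0,0,0,0,0.0145,-0.186,0,0,0,0,0,0.0145,-0.186,0,0,0,0,0,0.0145,-0.186,0,0,0,0,0,0.0145,-0.186,0,0,0,0,0,0.0145,-0.186,0,0,0,0,0,0.0145,-0.186,0,0,0,0,0,0.0145,-0.186,-0.04,0,0,0,0,0.0145,-0.186,-0.07,0,0,0,0,0.0145,-0.186,-0.082,0,0,0,0,0.0145,-0.186,-0.0855,0,0,0,0,0.0145,-0.186,-0.0855,0,0,0,0,0.0145,-0.186,-0.0855,0,0,0,0,0.0145,-0.186,-0.0855,0])

```text
clock: 20.65
position: [0.5392, -0.3019, 0.0296]
ee_rot: [2.29, 2.149, 0.001]
force: [0.3, 0.3, -2.0]
width: 0.363
gripper_force: 30.0
```

Request:
arm_command(deltas=[0,0,0,0,0,-0.001,0,0,0,0,0,0,-0.001,44,0,0,0,0,0,-0.001,44,0,0,0,0,0,-0.001,44,0,0,0,0,0,-0.001,44,0,0,0,0,0,0.04,44,0,0,0,0,0,0.08,40,0,0,-0.863,0.1465,0.288,0.08,40,0,0,-0.863,0.1465,0.288,0.08,40,0,0,-0.863,0.1465,0.288,0.08,40,0,0,-0.863,0.1465,0.288,0.08,40,0,0,-0.863,0.1465,0.288,0.08,40,0,0,-0.863,0.1465,0.288,0.08,40,0,0,-0.863,0.1465,0.288,0.08,40,0,0,-0.863,0.1465,0.288,0.08,40,0,0,-0.863,0.1465,0.288,0.08,40,0,0,-0.863,0.1465,0.288,0.08,40,0,0,-0.863,0.1465,0.288,0.08,40,0,0,-0.863,0.1465,0.288,0.08,40,0,0,-0.863,0.1465,0.288,0.08,40])

```text
clock: 22.65
position: [0.685, -0.0142, 0.1089]
ee_rot: [-3.132, -0.239, -0.0]
force: [-0.1, -0.6, 0.4]
width: 0.439
gripper_force: 0.0
```

```bash
python3 - <<'E'
from h import *
o=sensors.observe();print(o["position"].round(4),o["ee_rot"].round(3),o["joints"].round(2),o["width"])
R=cv2.Rodrigues(o["ee_rot"])[0];print("y ang",np.degrees(np.arctan2(R[1,1],R[0,1])))
a=optics.get_image("top");b=optics.get_image("wrist")
cv2.imwrite("pics/w3.png",np.hstack([cv2.resize(a[140:290,300:440],(373,400)),cv2.resize(b,(427,320))[:,:].copy() if 0 else cv2.copyMakeBorder(cv2.resize(b,(427,320)),0,80,0,0,cv2.BORDER_CONSTANT)]))
E
```

```text
[ 0.685  -0.0142  0.1089] [-3.132 -0.239 -0.   ] [-0.57  0.82  0.9   1.6  -0.7   1.08 -0.89] 0.43922646513994684
y ang -81.2613373291939
```

View pics/w3.png

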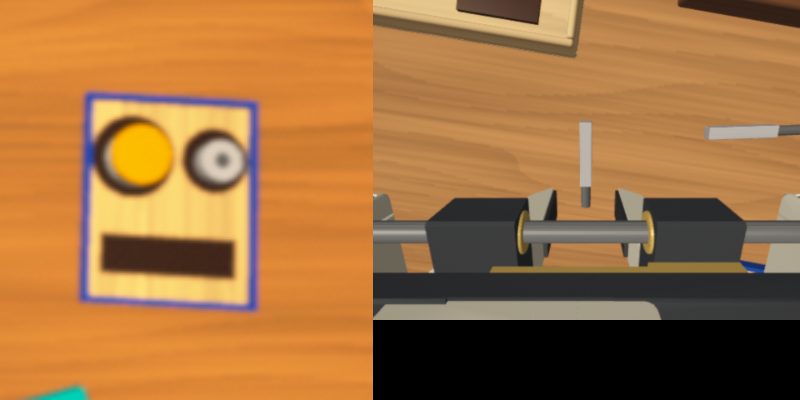

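Tin and anvil are within their marks. The setter, at (586,165) in the wrist half, is centred between the pads and parallel to them. Grasp it.

Request:
arm_command(deltas=[0,0,0,0,0,-0.04,40,0,0,0,0,0,-0.07,40,0,0,0,0,0,-0.082,40,0,0,0,0,0,-0.0875,40,0,0,0,0,0,-0.0875,40,0,0,0,0,0,-0.0875,40,0,0,0,0,0,-0.0875,0,0,0,0,0,0,-0.0875,0,0,0,0,0,0,-0.0875,0,0,0,0,0,0,-0.0875,0,0,0,0,0,0,-0.0875,0,0,0,0,0,0,-0.0875,0,0,0,0,0,0,-0.0875,0,0,0,0,0,0,-0.0875,0,0,0,0,0,0,-0.05,0,0,0,0,0,0,-0.01,0,0,0,0,0,0,0,0,0,0,0,0,0,0,0,0,0,0,0,0,0,0], force=30)

```text
clock: 24.65
position: [0.6844, -0.0134, 0.1075]
ee_rot: [-3.132, -0.237, 0.002]
force: [-0.6, 0.7, -1.0]
width: 0.126
gripper_force: 30.0
```

Request:
arm_command(deltas=[0,0,0.863,-0.2215,-0.2455,0,0,0,0,0.863,-0.2215,-0.2455,0,0,0,0,0.863,-0.2215,-0.2455,0,0,0,0,0.863,-0.2215,-0.2455,0,0,0,0,0.863,-0.2215,-0.2455,0,0,0,0,0.863,-0.2215,-0.2455,0,0,0,0,0.863,-0.2215,-0.2455,0,0,0,0,0.863,-0.2215,-0.2455,0,0,0,0,0.863,-0.2215,-0.2455,0,0,0,0,0.863,-0.2215,-0.2455,0,0,0,0,0.863,-0.2215,-0.2455,0,0,0,0,0.863,-0.2215,-0.2455,0,0,0,0,0.863,-0.2215,-0.2455,-0.04,0,0,0,0.863,-0.2215,-0.2455,-0.06,0,0,0,0.863,-0.2215,-0.2455,-0.075,0,0,0,0.863,-0.2215,-0.2455,-0.082,0,0,0,0.863,-0.2215,-0.2455,-0.082,0,0,0,0.863,-0.2215,-0.2455,-0.082,0,0,0,0.863,-0.2215,-0.2455,-0.082,0])

```text
clock: 26.55
position: [0.4639, -0.2594, 0.0271]
ee_rot: [2.291, 2.148, 0.0]
force: [0.6, -0.1, -0.7]
width: 0.125
gripper_force: 30.0
```

Request:
arm_command(deltas=[0,0,0,0,0,-0.001,0,0,0,0,0,0,-0.0015,0,0,0,0,0,0,-0.0015,22,0,0,0,0,0,-0.0015,22,0,0,0,0,0,-0.0015,22,0,0,0,0,0,-0.0015,22,0,0,0,0,0,0.03,22,0,0,0,0,0,0.08,22,0,0,0,0,0,0.13,22,0,0,0,-0.2,-0.28,0.2,22,0,0,0,-0.2,-0.28,0.2,22,0,0,0,-0.2,-0.28,0.2,22,0,0,0,-0.2,-0.28,0.2,22,0,0,0,-0.2,-0.28,0.2,22,0,0,0,-0.2,-0.28,0.2,22,0,0,0,-0.2,-0.28,0.2,22,0,0,0,-0.2,-0.28,0.2,22,0,0,0,-0.2,-0.28,0.2,22,0,0,0,-0.2,-0.28,0.2,22])

```text
clock: 28.45
position: [0.2644, -0.5383, 0.2262]
ee_rot: [-2.29, -2.149, -0.002]
force: [-0.3, -0.2, -0.2]
width: 0.237
gripper_force: 0.0
```

```bash
python3 - <<'E'
from h import *
a=optics.get_image("top");s=optics.get_image("side")
l=cv2.resize(a[170:270,75:165],(400,444),interpolation=cv2.INTER_CUBIC)
r=cv2.resize(a[170:270,320:410],(400,444),interpolation=cv2.INTER_CUBIC)
cv2.imwrite("pics/end.png",np.hstack([l,r]))
cv2.imwrite("pics/ends.png",cv2.resize(s,(800,600)))
E
```

```text
(no output)
```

View pics/end.png

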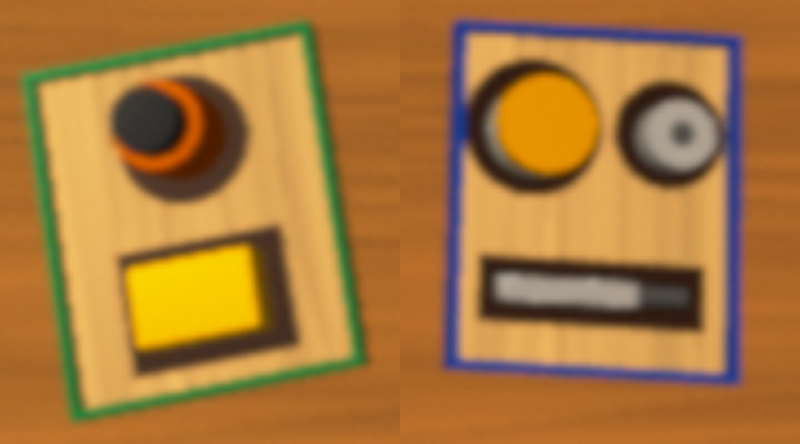

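View pics/ends.png

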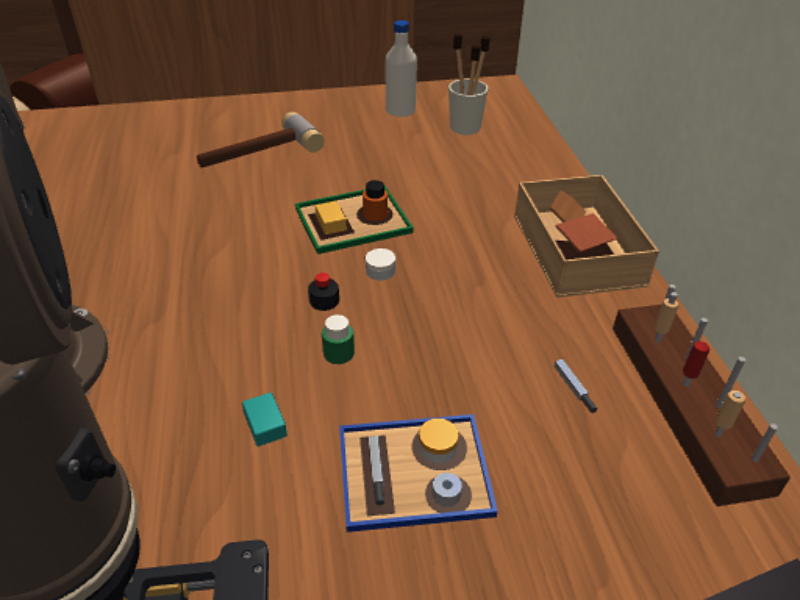

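All five look seated inside their marks: jar cap at (148,120), wax at (196,297), tin at (548,124), anvil at (682,133), setter from (494,288) to (689,297). The distractors haven't moved. I'll check the numbers, then hand in.

```bash
python3 - <<'E'
from h import *
def loc(p,c,deg):
    a=np.radians(deg);return np.array([[np.cos(a),np.sin(a)],[-np.sin(a),np.cos(a)]])@(p[:2]-c)
G=((.5039,.2639),10.6);B=((.508,-.2617),-3.5);ok=True
for n,F,p,z,t,g in [("jar",BL,(148,120),.064,G,(.04,0)),("wax",BL,(196,297),.029,G,(-.04,0)),("tin",BR,(548,124),.032,B,(.035,.03)),("anvil",BR,(682,133),.024,B,(.035,-.037)),("setter",BR,(591.5,292.5),.015,B,(-.045,0))]:
    e=loc(px2w("top",F(p),z)[0],*t)-g; ok&=bool(np.all(abs(e)<.009)); print(n,(e*1000).round(1))
print(ok)
if ok: print(arm.sign_off())
E
```

```text
jar [ 0.5 -1. ]
wax [ 0.4 -0.4]
tin [-2.  -1.2]
anvil [-1.7 -0.9]
setter [0.2 2.2]
True
the job is handed in; nothing more can be done
None
```

Both kits are made up and handed in: by the last camera check each of the five things lay within about 2 mm of its mark's centre (limit 12 mm), and the white tin, green jar and weight stood where they were; the judge's verdict wasn't shown.

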